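# Unlock the click-dial medicine box

### The arm

A 7-joint arm with a two-finger parallel gripper is mounted at the origin on a cart in front of the work surface, level with it; the furniture and walls round the work are solid. World frame = base frame: x ahead of the robot, y to its left, z up, the work surface at z = 0. Lengths are in m, angles in rad, forces in N, time in s.
With the tool pointing down it reaches from about 0.4 to 0.85 m from the base axis. Payload 4.5 kg.
Tool frame: the origin (TCP) lies at the very end of the fingers, on their centre line; the grasp point (between the pads) lies 19 mm behind it (r.grip_depth is the distance from the TCP to the grasp point, in m); z points along the fingers, x is the direction in which the jaws open and shut, and the axes are right-handed (so a half turn about z gives the same grasp; the last joint's range is limited). The gripper opens to 88 mm and grips with 3 to 60 N. Pads are 18 mm wide; open, the fingers measure 123 mm over their backs; the gripper's body (75 mm by 187 mm) begins 45 mm behind the grasp point.
Start: joints at [1.317, 0.689, -0.195, 1.565, 0.157, 0.902, -0.215], TCP at [0.177, -0.599, 0.202] pointing down, gripper open.
Joint ranges: [-3.01, 3.01], [-0.46, 2.08], [-1.47, 1.51], [0.13, 2.56], [-1, 4.14], [0.04, 2.09], [-2.66, 2.66]. Speed limits (rad/s): [2.57, 2.57, 3.14, 3.14, 3.14, 3.14, 3.14].

### API

Orientations are given as a unit quaternion [x, y, z, w].
In Python, from plant import r gives the robot as it stands. The module is installed in compiled form; this text tells all that it offers.
- The arm moves only by the shell command python3 -m jog 'ROWS' [FORCE]. ROWS is JSON, a list of rows, each a list of 5 numbers: the shift along the tool's x, y, z in units of 1 m (1.0 is 1 m), then the turn about the tool's z in units of 360 degrees (1.0 is 360 degrees), then the closure, from 0 (fully open) to 1 (shut). In form: [[dx, dy, dz, yaw, fingers], ...]. A call has 1 to 20 rows; each row shifts and turns the commanded pose from where the row before left it, along the tool's axes as they then stand; what a row does not reach is not made up. A row lasts 1/10 s, in which the tool goes at most 50 mm and 8.59 degrees, less where a joint would pass 70% of its speed; a pose out of reach is approached as far as the arm can. A call with a number of a shift or a turn outside -1 to 1 is refused whole. A call with a gripper value outside its range is refused whole. The fingers move at their own pace and stop on an object; FORCE is the grip in N (left out, the last holds). Time passes only in rows, so rows that do not move let the fingers close. It gives the time, the measured TCP pose, the force and the opening at its end, in the units of the state.
- r.get_state(): the state, without advancing time (a new reading comes with each control period).
- r.snapshot(name): name is "side" or "top" or "wrist"; returns the picture (384x512x3 uint8, red, green, blue); there is no depth.
- r.get_calibration(name): a dict with "mtx" (3x3 intrinsics, pixels), "R" (3x3) and "t" (3): a world point X has camera coordinates R X + t. Camera axes: x right, y down, z forward; pixel columns grow to the right and rows downward; lengths in m; the calibration is good to about 2 mm. A picture is of the moment at which its call begins: read the wrist's pose just before it. get_calibration takes no time and is no camera call; for the wrist camera it gives the pose at the moment of the call.
- r.finish_job(): hands the job in, once; it reports no verdict.
Trained networks look in the newest picture that a camera, given by its name, has taken for a name from the list of things; names that differ only in an ending like _2 or _b are one class to them, and where a whole thing is asked for, a point or a joint stands for the part that bears it (a point fixed in the world has none). Each returns a list of dicts, best first, with "score" (0 to 1); they miss things now and then, are a little off and sometimes report something else, mostly with a low value. They report only what shows in the picture. A call takes as long as a camera call. They do not tell look-alikes from the thing itself.
- r.cut_out(thing, camera): "pixels" (384x512 bool, what is visible of it) and "rect" ([left, top, right, bottom] in pixels, round what is visible of it).
The state is a dict: "clock": time; "q": joint angles; "qd": joint speeds; "joint_torque": joint torques, N m; "tool_pos": TCP position; "eef_rot": TCP orientation; "contact_force": force on the tool from outside, world axes, zero at the start; "moment": the same for the moment, N m; "opening": opening from 0.0 (shut) to 1.0 (fully open).
Only numpy, scipy, OpenCV 4.12 (cv2) and the standard library are available. Lean on these libraries where they do the work, as an engineer would, in place of code of your own. Each camera call takes 0.05 s, during which the arm holds its last target.

### The job

Unlock the medicine box. Its unmarked black dial works by clicks: gently wind it anticlockwise (seen from above) until it meets its stop, come back clockwise exactly four clicks and let go, then slide the red bolt tab all the way towards the dial; it only moves on that click, so never force it. Leave the jar, tumbler and toothpick pot around the box as they stand.

Things in the scene. Friction and masses are not known exactly. Their poses are not given: they have to be found in the camera images.
- lockbox: Medicine box 134 x 204 x 80 mm (x, y, z), light grey with a blue-grey lid, fixed to the worktop; origin at the centre of its underside, z up. On its flat top, 80 mm up, stand the dial (axis at box x 0, y +45 mm) and the bolt with its red tab (box x 0, y -45 mm when shut), so box +y points from bolt to dial. Bolt guides and keeper rise 15 mm above the top at most.
- dial_top (a point): Centre of the dial's top face, on its axis, 112 mm above the worktop (the point does not turn with the dial). The dial is a round upright fluted black knob, 42 mm in diameter, 28 mm tall, without pointer or marks: its setting can only be felt. It has 12 click positions 20 degrees apart between two stops; the anticlockwise stop is position 0. It starts at position 5 to 8.
- dial_foot (a point): Point on the dial's axis at the box top, 80 mm above the worktop. Feel: half way between positions the dial starts pulling itself on; as it drops into the next, the torque jumps by 0.2 to 0.6 N m from pulling to resisting, then fades. Let go, it settles in the nearest position. The stops are springy (3 N m/rad): resistance passes 0.4 N m within 15 degrees and stays. A 25 to 40 N grip holds.
- bolt: Bolt with a red upright tab, 12 x 12 mm, from 6 to 32 mm above the box top; origin under the tab's centre at the box top (80 mm up), axes as the box. It slides along box +y towards the dial: box y -45 mm shut, -27 mm fully open (end stop), with 1.5 N of friction, and stays put. It is blocked after about 1 mm unless the dial is four clicks clockwise of its anticlockwise stop (within 4 degrees).
- red_jar: Spice jar with red cap, 39 mm in diameter, 91 mm tall, loose; origin at the centre of its underside.
- tumbler: Clear drinking glass, 80 mm in diameter, 91 mm tall, loose; origin at the centre of its underside.
- toothpicks: Small clear pot of toothpicks, 41 mm in diameter, 64 mm tall, loose; origin at the centre of its underside.
Mind the look-alikes: they are no part of the job. What is shaped like the tumbler but blue or purple is not meant.

How it is judged:
At the end, for the whole second after the job is handed in: The bolt is open by more than 15 of its 18 mm, and the jar, the tumbler and the toothpick pot stand upright (y of bolt in the frame of lockbox above -0.03 m and angle between each of red_jar, tumbler, toothpicks's own z axis and vertical below 0.2 rad); the robot touches nothing.
It fails at once if the bolt is forced against the lock with more than 15 N (contact force between bolt and lockbox above 15 N).
It fails at once if the jar is moved by more than 20 mm (distance of red_jar from where it was at the start of the episode above 0.02 m).
It fails at once if the tumbler is moved by more than 20 mm (distance of tumbler from where it was at the start of the episode above 0.02 m).
It fails at once if the toothpick pot is moved by more than 20 mm (distance of toothpicks from where it was at the start of the episode above 0.02 m).
It also fails if it takes over 72 s, if anything falls off the work surface, if the arm or the gripper's body presses on something with over 40 N, if the wrist force passes 120 N, or if a joint passes its speed limit or range.

## Working session

There is one attempt and no reset: what is moved stays moved. The work goes in short steps, Python scripts to look and compute and a shell command to move; the robot and the scene stay as the last step left them, time stands still between calls to the robot, and variables do not carry over. Pictures are saved under pics/ and viewed, and the job is handed in when it is done.

```bash
mkdir -p pics; cat > h.py <<'E'
from plant import r
import numpy as np, cv2
def snap(n,f):
    im=r.snapshot(n); cv2.imwrite('pics/'+f+'.png',cv2.cvtColor(im,cv2.COLOR_RGB2BGR)); return im
def ray(n,u,v,z,c=None):
    c=c or r.get_calibration(n); K,R,t=[np.array(c[k],float) for k in('mtx','R','t')]
    d=R.T@np.linalg.solve(K,[u,v,1.]); o=-R.T@t
    return o+d*(z-o[2])/d[2]
def proj(n,X,c=None):
    c=c or r.get_calibration(n); p=np.array(c['mtx'])@(np.array(c['R'])@np.array(X)+np.array(c['t'])); return p[:2]/p[2]
E
python3 - <<'E'
from h import *
for n in('side','top','wrist'): snap(n,n+'0')
s=r.get_state(); print({k:np.round(v,3) for k,v in s.items()})
for n in('side','top'):
  for th in('lockbox','dial_top','bolt','red_jar','tumbler','toothpicks'):
    print(n,th,[(round(d['score'],2),np.round(d['rect'])) for d in r.cut_out(th,n)][:4])
E
```

```text
{'clock': np.float64(0.15), 'q': array([ 1.317,  0.69 , -0.195,  1.566,  0.157,  0.902, -0.215]), 'qd': array([ 0.001, -0.002, -0.   , -0.002,  0.001, -0.   ,  0.001]), 'joint_torque': array([-1.0000e-03, -5.2786e+01, -1.2680e+00, -1.5359e+01, -5.2000e-02,
        4.0000e-03,  0.0000e+00]), 'tool_pos': array([ 0.177, -0.599,  0.201]), 'eef_rot': array([ 0.801, -0.598, -0.001, -0.   ]), 'contact_force': array([ 0.357, -0.508, -0.255]), 'moment': array([ 0.021,  0.081, -0.033]), 'opening': np.float64(0.997)}
side lockbox [(0.74, array([187., 148., 287., 228.]))]
side dial_top [(0.6, array([185., 147., 283., 228.]))]
side bolt [(0.46, array([245., 170., 262., 188.]))]
side red_jar [(0.6, array([243., 134., 260., 163.]))]
side tumbler [(0.86, array([266., 200., 303., 253.])), (0.76, array([153., 215., 198., 278.])), (0.67, array([332., 205., 372., 266.])), (0.63, array([219., 227., 258., 286.]))]
side toothpicks [(0.76, array([176., 193., 192., 220.])), (0.34, array([185., 147., 290., 226.]))]
top lockbox [(0.75, array([177., 156., 267., 239.]))]
top dial_top [(0.89, array([177., 154., 268., 237.])), (0.43, array([224., 239., 245., 257.]))]
top bolt [(0.62, array([237., 180., 251., 194.]))]
top red_jar [(0.65, array([162., 156., 183., 180.]))]
top tumbler [(0.87, array([275., 240., 311., 274.])), (0.78, array([298., 111., 334., 145.])), (0.73, array([300., 200., 337., 232.])), (0.67, array([276., 156., 309., 192.]))]
top toothpicks [(0.7, array([227., 239., 244., 255.]))]
```

```bash
python3 - <<'E'
import cv2,numpy as np
a=cv2.imread('pics/top0.png');b=cv2.imread('pics/side0.png')
cv2.imwrite('pics/c1.png',cv2.resize(a[90:300,130:390],(780,630))[:600])
cv2.imwrite('pics/c2.png',cv2.resize(b[110:310,130:390],(780,600)))
E
```

```text
(no output)
```

View pics/c1.png

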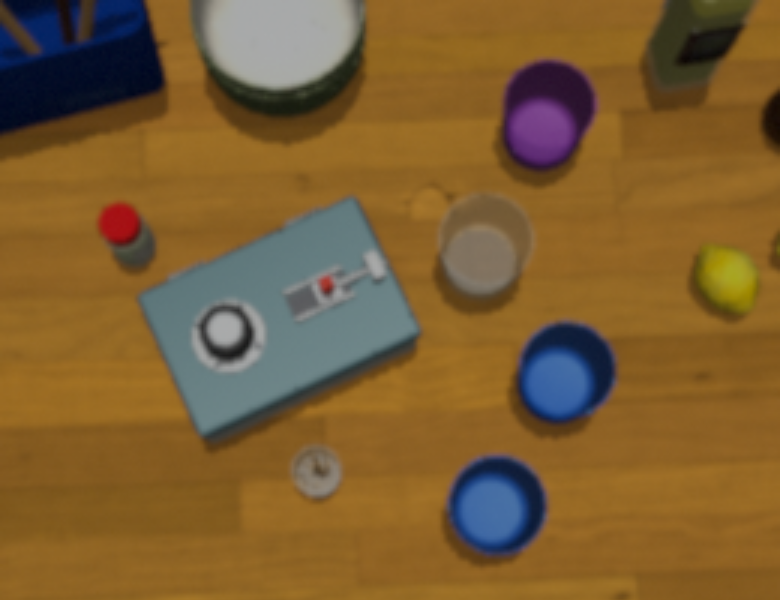

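View pics/c2.png

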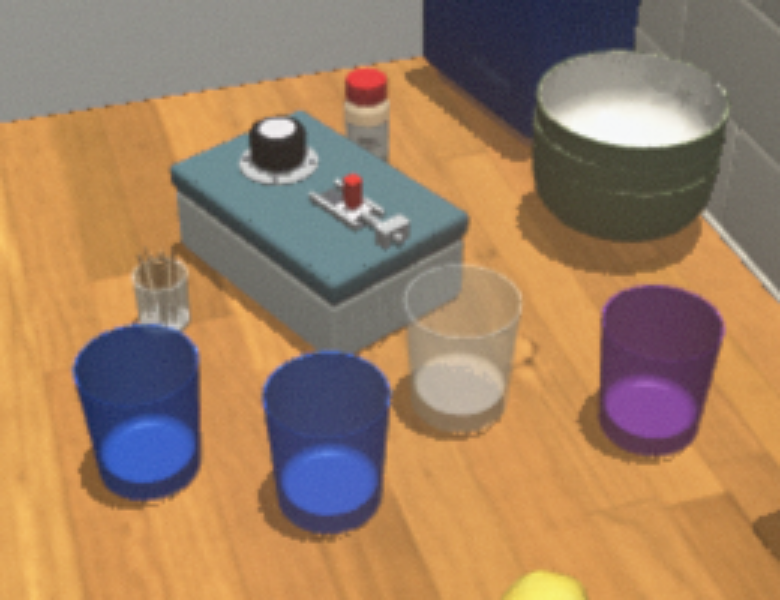

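View pics/top0.png

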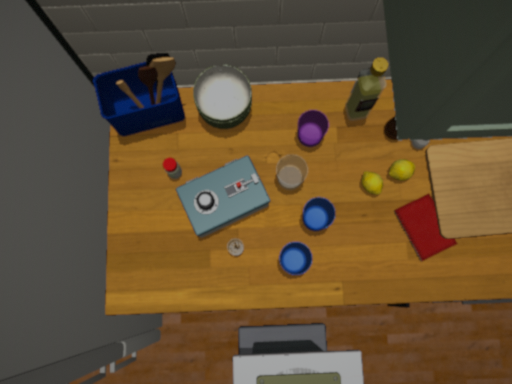

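View pics/side0.png

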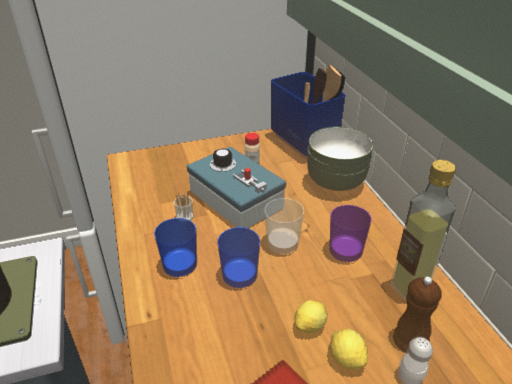

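The top view shows the box with the dial at about (205,201) and the red tab at (239,185). The jar is at (171,167), the clear tumbler at (291,173) and the pot at (235,247). Possible mix-ups are the red jar cap (171,163) for the tab, and the blue (318,214), (296,259) and purple (312,128) cups for the tumbler.

```bash
python3 - <<'E'
from h import *
im=r.snapshot('top')
m=r.cut_out('lockbox','top')[0]['pixels']
hsv=cv2.cvtColor(im,cv2.COLOR_RGB2HSV)
# lid colour
lid=((hsv[...,0]>85)&(hsv[...,0]<110)&(hsv[...,1]>50)&(hsv[...,2]>75)).astype(np.uint8)
roi=np.zeros_like(lid);roi[150:242,170:275]=1;lid*=roi
lid=cv2.morphologyEx(lid,cv2.MORPH_OPEN,np.ones((3,3)))
cs,_=cv2.findContours(lid,cv2.RETR_EXTERNAL,2);c=max(cs,key=cv2.contourArea)
rc=cv2.minAreaRect(c);print(rc)
P=np.array([ray('top',u,v,.08) for u,v in cv2.boxPoints(rc)]);print(P.round(4));print(np.linalg.norm(np.diff(P,axis=0),axis=1),P.mean(0))
red=((hsv[...,0]<8)|(hsv[...,0]>172))&(hsv[...,1]>150)&(hsv[...,2]>60)&(roi>0)
ys,xs=np.nonzero(red);k=(xs>200);print('tab',xs[k].mean(),ys[k].mean(),ray('top',xs[k].mean(),ys[k].mean(),.11))
dk=(hsv[...,2]<60)&(roi>0);dk[:,235:]=0;dk[:, :190]=0;dk[220:]=0
ys,xs=np.nonzero(dk);print('dial',xs.min(),xs.max(),ys.min(),ys.max(),ray('top',(xs.min()+xs.max())/2,(ys.min()+ys.max())/2,.10))
for th in('red_jar','tumbler','toothpicks'):
  for n in('top','side'):
    if n=='side': r.snapshot('side')
    for d in r.cut_out(th,n):
      l,t,R,b=d['rect'];print(th,n,round(d['score'],2),ray(n,(l+R)/2,(t+b)/2,.045).round(3))
E
```

```text
((219.10003662109375, 188.20001220703125), (37.11872863769531, 78.7095947265625), 63.43495178222656)
[[0.5603 0.2845 0.08  ]
 [0.6444 0.1054 0.08  ]
 [0.5565 0.067  0.08  ]
 [0.475  0.244  0.08  ]]
[0.1978206  0.09587607 0.1948359 ] [0.55905625 0.17525582 0.08      ]
tab 238.36363636363637 184.36363636363637 [0.55952271 0.12635917 0.11      ]
dial 197 234 193 219 [0.51004047 0.18414047 0.1       ]
red_jar top 0.65 [0.622 0.301 0.045]
red_jar side 0.68 [0.632 0.315 0.045]
tumbler top 0.96 [ 0.598 -0.01   0.045]
tumbler top 0.86 [ 0.715 -0.079  0.045]
tumbler top 0.62 [ 0.381 -0.     0.045]
tumbler top 0.61 [ 0.488 -0.068  0.045]
tumbler side 0.95 [ 0.605 -0.013  0.045]
tumbler side 0.84 [ 0.378 -0.003  0.045]
tumbler side 0.75 [ 0.721 -0.072  0.045]
tumbler side 0.71 [ 0.485 -0.064  0.045]
toothpicks top 0.52 [0.412 0.144 0.045]
toothpicks side 0.93 [0.417 0.119 0.045]
```

View pics/wrist0.png

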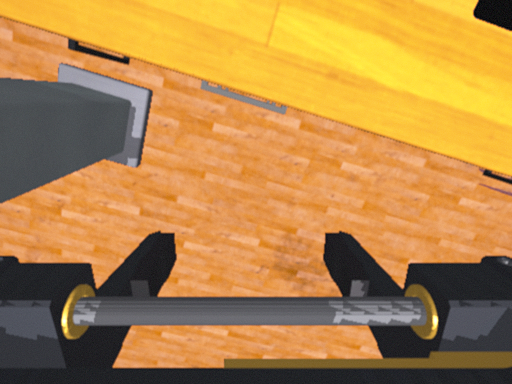

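```bash
cat >> h.py <<'E'
def st():
    s=r.get_state(); q=s['eef_rot']; x,y,z,w=q
    yaw=np.degrees(np.arctan2(2*(x*y+z*w),1-2*(y*y+z*z)))
    print('t',round(float(s['clock']),2),'p',np.round(s['tool_pos'],4),'yaw',round(yaw,2),'F',np.round(s['contact_force'],2),'M',np.round(s['moment'],3),'op',round(float(s['opening']),3),'q',np.round(s['q'],2)); return s,yaw
def to(X,yaw_t=None):
    from scipy.spatial.transform import Rotation as Ro
    s,yaw=st(); d=Ro.from_quat(s['eef_rot']).inv().apply(np.array(X)-s['tool_pos']); print('tool shift',d.round(4), 'yaw turns' ,None if yaw_t is None else -((yaw_t-yaw+180)%360-180)/360)
E
python3 - <<'E'
from h import *
d1=ray('top',205.7,199.3,.112);d2=ray('top',206,201.7,.08);print(d1,d2)
print('tab',ray('top',239,184.5,.112))
for u,v in((355,198),(138,297),(418,332),(205,435)): print(ray('top',130+u/3,90+v/3,.08))
to([.45,-.3,.25],-85)
E
```

```text
[0.52530031 0.2065104  0.112     ] [0.5254546  0.20912702 0.08      ]
tab [0.55866994 0.12475526 0.112     ]
[0.63885162 0.09970744 0.08      ]
[0.56080067 0.28351477 0.08      ]
[0.52162125 0.05180599 0.08      ]
[0.44333618 0.229386   0.08      ]
t 1.3 p [ 0.1774 -0.5993  0.202 ] yaw -73.51 F [0.22 0.74 0.29] M [ 0.002  0.01  -0.037] op 1.0 q [ 1.32  0.69 -0.19  1.57  0.16  0.9  -0.22]
tool shift [-0.2096 -0.3463 -0.0481] yaw turns 0.031918616022254064
```

```bash
python3 -m jog '[[-0.02,-0.035,-0.005,0,0],[-0.021,-0.035,-0.005,0,0],[-0.021,-0.035,-0.005,0,0],[-0.021,-0.035,-0.005,0,0],[-0.021,-0.035,-0.005,0,0],[-0.021,-0.035,-0.005,0,0],[-0.021,-0.035,-0.005,0,0],[-0.021,-0.035,-0.005,0,0],[-0.021,-0.035,-0.005,0,0],[-0.021,-0.031,-0.003,0,0]]'; python3 - <<'E'
from h import *
to([.5,.15,.28],-99)
E
```

```text
clock: 2.3
tool_pos: [0.4516, -0.2992, 0.2505]
eef_rot: [0.801, -0.598, 0.001, -0.0]
contact_force: [-0.0, 0.8, 0.4]
opening: 1.002
t 2.3 p [ 0.4516 -0.2992  0.2505] yaw -73.46 F [-0.03  0.81  0.45] M [-0.041 -0.003  0.008] op 1.002 q [ 0.62  0.52 -0.18  1.76  0.12  0.88 -0.9 ]
tool shift [-0.4168 -0.1743 -0.0296] yaw turns 0.07093159032194067
```

```bash
python3 -m jog '[[-0.042,-0.017,-0.003,0,0.3],[-0.042,-0.017,-0.003,0,0.3],[-0.042,-0.017,-0.003,0,0.3],[-0.042,-0.017,-0.003,0,0.3],[-0.042,-0.017,-0.003,0,0.3],[-0.042,-0.017,-0.003,0,0.3],[-0.042,-0.018,-0.003,0,0.3],[-0.042,-0.018,-0.003,0,0.3],[-0.042,-0.018,-0.003,0,0.3],[-0.039,-0.018,-0.003,0,0.3],[0,0,0,0,0.3]]'; python3 - <<'E'
from h import *
s,y=st(); im=snap('wrist','w1')
c=r.get_calibration('wrist')
print('dial',proj('wrist',[.525,.208,.112],c),'foot',proj('wrist',[.525,.208,.08],c),'tab',proj('wrist',[.559,.125,.112],c))
E
```

```text
clock: 3.4
tool_pos: [0.4984, 0.157, 0.2806]
eef_rot: [0.804, -0.594, -0.001, -0.003]
contact_force: [-0.9, -0.5, -0.1]
opening: 0.696
t 3.4 p [0.4984 0.157  0.2806] yaw -72.88 F [-0.95 -0.55 -0.07] M [0.023 0.069 0.02 ] op 0.696 q [-0.25  0.46 -0.22  1.77  0.12  0.92 -1.79]
dial [211.93134163 132.65493052] foot [214.96703435 129.78950804] tab [283.91201041 125.7212808 ]
```

View pics/w1.png

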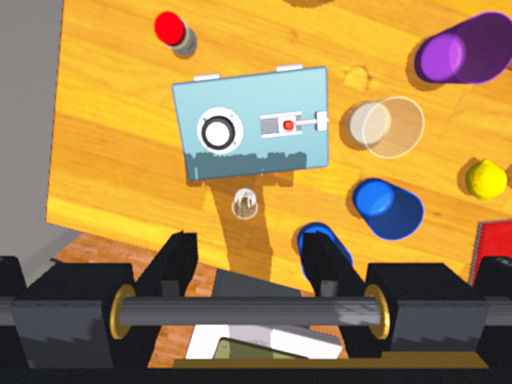

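```bash
python3 - <<'E'
from h import *
im=snap('wrist','w2'); c=r.get_calibration('wrist')
cr=im[60:190,165:335]; cv2.imwrite('pics/w2c.png',cv2.resize(cv2.cvtColor(cr,cv2.COLOR_RGB2BGR),None,fx=4.5,fy=4.5,interpolation=cv2.INTER_CUBIC))
hsv=cv2.cvtColor(im,cv2.COLOR_RGB2HSV)
red=((hsv[...,0]<8)|(hsv[...,0]>172))&(hsv[...,1]>150); red[:, :265]=0;red[:,310:]=0;red[:105]=0;red[150:]=0
ys,xs=np.nonzero(red);print('tab',xs.min(),xs.max(),ys.min(),ys.max(),ray('wrist',xs.mean(),ys.mean(),.105,c))
dk=(hsv[...,2]<70);dk[:, :195]=0;dk[:,243:]=0;dk[:105]=0;dk[152:]=0
n,l,S,C=cv2.connectedComponentsWithStats(dk.astype(np.uint8));print(S[1:],C[1:])
E
```

```text
tab 280 288 119 127 [0.56137763 0.12111207 0.105     ]
[[198 115  33  33 155]] [[214.35483871 131.10322581]]
```

View pics/w2c.png

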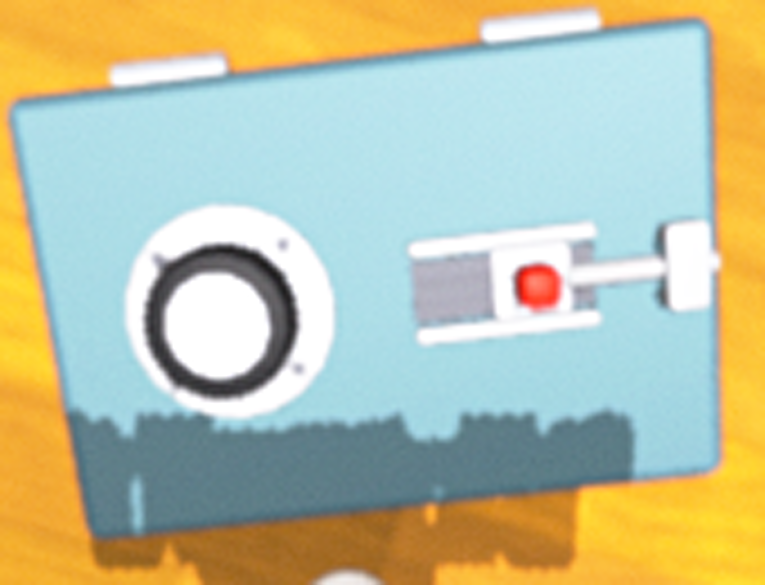

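```bash
python3 - <<'E'
from h import *
c=r.get_calibration('wrist')
f=lambda u,v,z:ray('wrist',165+u/4.5,60+v/4.5,z,c)
d=f(217,323,.112);g=f(229,312,.08);t=f(538,284,.112);print(d,g,t)
P=np.array([f(*p,.08) for p in((12,102),(708,20),(720,470),(95,537))]);print(P,P.mean(0))
ang=lambda v:np.degrees(np.arctan2(v[1],v[0]))
print(ang(P[0]-P[1]),ang(P[3]-P[2]),ang(d-t),np.linalg.norm(d-t),(d+t)/2)
to([.525,.208,.14],-66)
E
```

```text
[0.5265837  0.20314912 0.112     ] [0.5259951  0.20331061 0.08      ] [0.56189548 0.12162121 0.112     ]
[[0.56531231 0.27729452 0.08      ]
 [0.6421798  0.09483851 0.08      ]
 [0.52289591 0.0439371  0.08      ]
 [0.44556625 0.22666291 0.08      ]] [0.54398857 0.16068326 0.08      ]
112.84536335078525 112.9381084620624 113.41864541620204 0.08884661567713162 [0.54423959 0.16238516 0.112     ]
t 3.5 p [0.4981 0.1494 0.2798] yaw -73.37 F [-0.1  -0.38  0.03] M [-0.055  0.004 -0.015] op 0.7 q [-0.24  0.46 -0.22  1.77  0.12  0.93 -1.79]
tool shift [-0.0485 -0.0425  0.1398] yaw turns -0.020461715522904614
```

```bash
python3 -m jog '[[-0.012,-0.011,0.03,-0.005,0.3],[-0.012,-0.011,0.03,-0.005,0.3],[-0.012,-0.011,0.03,-0.005,0.3],[-0.012,-0.011,0.03,-0.005,0.3],[0,0,0,0,0.3],[0,0,0,0,0.3]]'; python3 - <<'E'
from h import *
s,y=st(); im=snap('wrist','w3')
c=r.get_calibration('wrist')
print('dial',proj('wrist',[.526,.205,.112],c),'tcp',proj('wrist',s['tool_pos'],c))
E
```

```text
clock: 4.1
tool_pos: [0.5241, 0.2061, 0.1599]
eef_rot: [0.836, -0.548, 0.0, 0.001]
contact_force: [-0.2, -0.9, 1.0]
opening: 0.699
t 4.1 p [0.5241 0.2061 0.1599] yaw -66.46 F [-0.22 -0.88  0.99] M [ 0.028 -0.06  -0.008] op 0.699 q [-0.33  0.67 -0.21  1.8   0.2   0.7  -1.82]
dial [249.56176415 195.76985425] tcp [247.24772055 219.73962815]
```

View pics/w3.png

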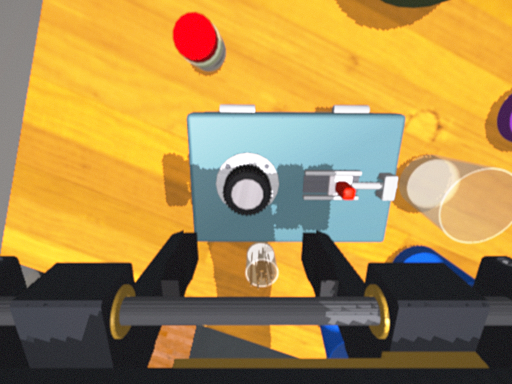

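```bash
python3 - <<'E'
from h import *
im=r.snapshot('wrist');c=r.get_calibration('wrist')
g=cv2.cvtColor(im,cv2.COLOR_RGB2HSV)
dk=((g[...,2]<75)).astype(np.uint8);dk[:, :215]=0;dk[:,280:]=0;dk[:150]=0;dk[222:]=0
n,l,S,C=cv2.connectedComponentsWithStats(dk)
i=1+np.argmax(S[1:,4]);print(S[i],C[i]);
cv2.imwrite('pics/w4c.png',cv2.resize(cv2.cvtColor(im[140:230,170:430],cv2.COLOR_RGB2BGR),None,fx=3,fy=3,interpolation=2))
for z in(.112,):print(ray('wrist',247,194,z,c))
print('tab',ray('wrist',347,191,.112,c),ray('wrist',345,193,.112,c))
to(ray('wrist',247,194,.092,c))
E
```

```text
[ 223  166   48   50 1032] [246.61627907 187.42926357]
[0.52683234 0.20798378 0.112     ]
tab [0.56462846 0.12804751 0.112     ] [0.56229113 0.12873469 0.112     ]
t 4.2 p [0.5251 0.2065 0.1614] yaw -66.48 F [-0.34 -0.11  0.66] M [ 0.005 -0.043  0.044] op 0.703 q [-0.33  0.66 -0.21  1.8   0.2   0.7  -1.82]
tool shift [-0.0008  0.0049  0.0694] yaw turns None
```

View pics/w4c.png

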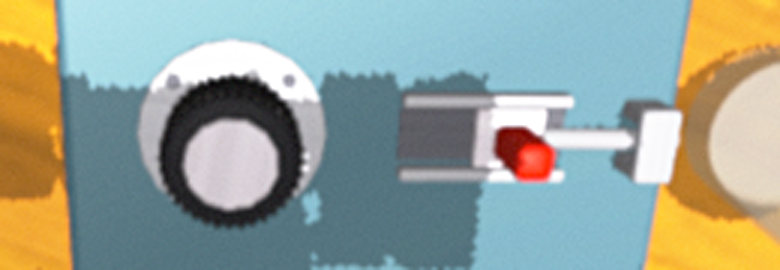

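```bash
python3 -m jog '[[0,-0.001,0.025,0,0.3],[0,0,0.025,0,0.3],[0,0,0.022,0,0.3],[0,0,0,0,0.3],[0,0,0,0,0.3]]' 30; python3 -c "
from h import *
st()"
```

```text
clock: 4.7
tool_pos: [0.5259, 0.2082, 0.0893]
eef_rot: [0.837, -0.547, 0.001, -0.001]
contact_force: [-1.0, -0.8, -0.4]
opening: 0.699
t 4.7 p [0.5259 0.2082 0.0893] yaw -66.38 F [-0.97 -0.84 -0.44] M [ 0.017 -0.019 -0.021] op 0.699 q [-0.35  0.77 -0.18  1.85  0.24  0.54 -1.85]
```

```bash
python3 -m jog '[[0,0,0,0,1],[0,0,0,0,1],[0,0,0,0,1],[0,0,0,0,1],[0,0,0,0,1],[0,0,0,0,1]]' 30; python3 -c "
from h import *
st()"
```

```text
clock: 5.3
tool_pos: [0.525, 0.2087, 0.0879]
eef_rot: [0.837, -0.547, 0.0, 0.0]
contact_force: [0.1, -0.9, 0.7]
opening: 0.183
t 5.3 p [0.525  0.2087 0.0879] yaw -66.31 F [ 0.1  -0.92  0.67] M [-0.021  0.048 -0.011] op 0.183 q [-0.36  0.77 -0.18  1.85  0.24  0.54 -1.85]
```

```bash
python3 - <<'E'
from h import *
s,y=st(); im=snap('wrist','w5')
a=snap('side','s5'); cv2.imwrite('pics/s5c.png',cv2.resize(cv2.cvtColor(a[100:250,150:330],cv2.COLOR_RGB2BGR),None,fx=4,fy=4,interpolation=2))
E
```

```text
t 5.3 p [0.525  0.2087 0.0879] yaw -66.31 F [ 0.1  -0.92  0.67] M [-0.021  0.048 -0.011] op 0.183 q [-0.36  0.77 -0.18  1.85  0.24  0.54 -1.85]
```

View pics/w5.png

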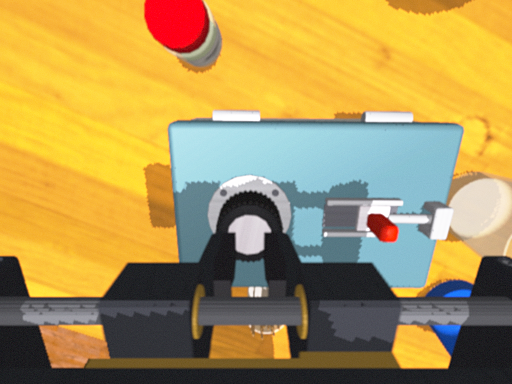

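View pics/s5c.png

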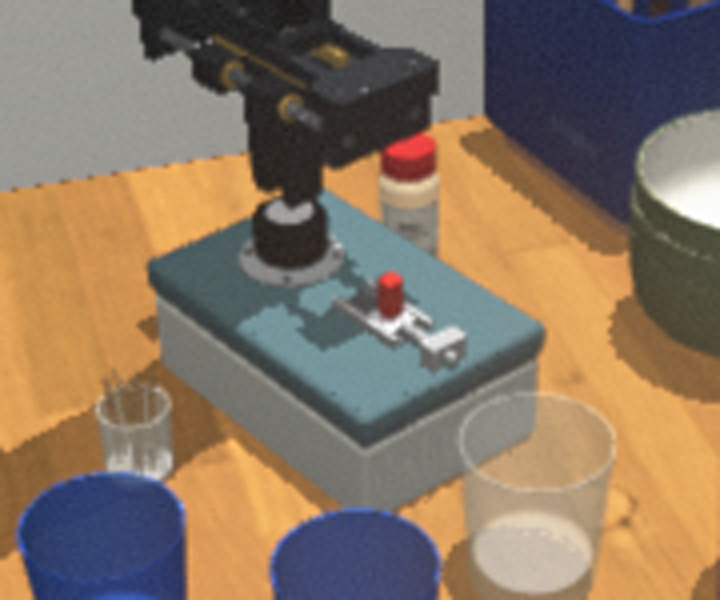

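```bash
python3 - <<'E'
from h import *
s,_=st()
p=lambda n,X:proj(n,X)
f=lambda X:((p('side',X)-[150,100])*4).round(1)
print('side crop tcp',f(s['tool_pos']),'dialtop',f([.5265,.206,.112]),'foot',f([.5265,.206,.08]))
print('wrist tcp',p('wrist',s['tool_pos']),'dialtop',p('wrist',[.5265,.206,.112]),'foot',p('wrist',[.5265,.206,.08]))
E
```

```text
t 5.4 p [0.525  0.2087 0.0878] yaw -66.3 F [-0.37  0.41  0.15] M [-0.013  0.037  0.026] op 0.089 q [-0.36  0.77 -0.18  1.85  0.24  0.54 -1.85]
side crop tcp [286.1 244.6] dialtop [288.  211.1] foot [290.4 257.9]
wrist tcp [247.41310185 219.50621475] dialtop [252.04616992 234.87351206] foot [251.62539998 214.7125504 ]
```

```bash
python3 - <<'E'
from h import *
def rr(n,u,v):
    c=r.get_calibration(n);K,R,t=[np.array(c[k],float) for k in('mtx','R','t')]
    d=R.T@np.linalg.solve(K,[u,v,1.]);return -R.T@t,d/np.linalg.norm(d)
o1,d1=rr('side',150+290/4,100+203/4);o2,d2=rr('wrist',251,235)
A=np.stack([d1,-d2],1);x=np.linalg.lstsq(A,o2-o1,rcond=None)[0]
print(o1+x[0]*d1,o2+x[1]*d2,o1,o2)
a=r.snapshot('wrist');cv2.imwrite('pics/w6c.png',cv2.resize(cv2.cvtColor(a[170:300,170:330],cv2.COLOR_RGB2BGR),None,fx=4.5,fy=4.5,interpolation=2))
a=r.snapshot('side');cv2.imwrite('pics/s6c.png',cv2.resize(cv2.cvtColor(a[100:180,185:285],cv2.COLOR_RGB2BGR),None,fx=7,fy=7,interpolation=2))
st()
E
```

```text
[0.52824473 0.20746945 0.11621841] [0.52817969 0.20749967 0.11624294] [ 0.32287075 -0.688415    0.67519011] [0.60228823 0.24125064 0.27112563]
t 5.5 p [0.525  0.2087 0.0878] yaw -66.31 F [ 0.15 -1.27  0.24] M [-0.055 -0.039 -0.005] op 0.009 q [-0.36  0.77 -0.18  1.85  0.24  0.54 -1.85]
```

View pics/w6c.png

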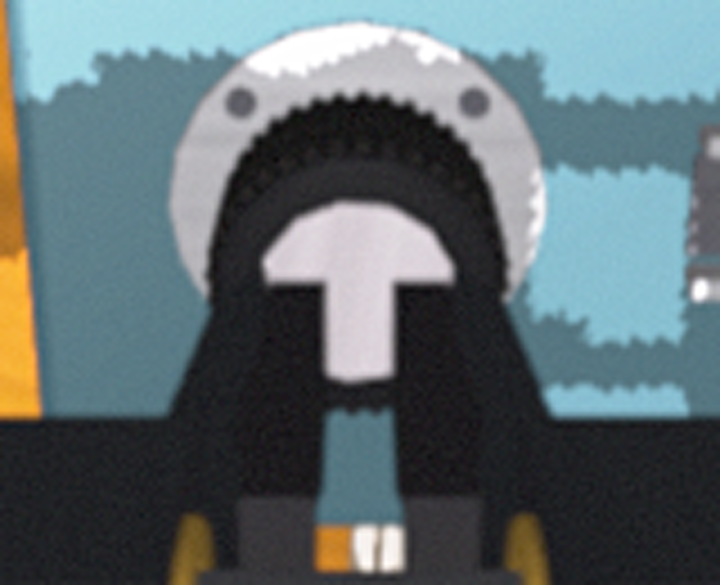

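View pics/s6c.png

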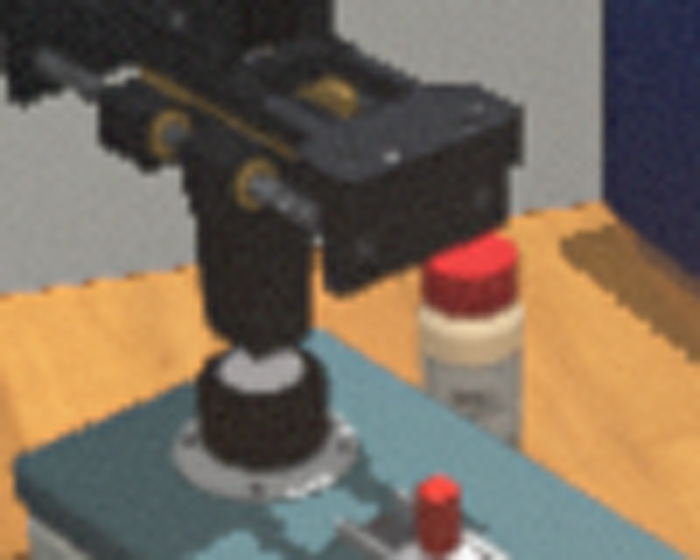

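The fingertips triangulate to z≈0.116, about 28 mm above the reported TCP. The fingers also closed on nothing, so the real tips sit above the dial. I'll reopen and go down by that amount while watching the force.

```bash
python3 -m jog '[[0,0,-0.01,0,0.3],[0,0,0,0,0.3],[0,0,0,0,0.3],[0,0,0,0,0.3],[0,0,0,0,0.3],[0,0,0,0,0.3],[0,0,0,0,0.3],[0,0,0,0,0.3]]' 30; python3 - <<'E'
from h import *
print(r.grip_depth);st()
a=r.snapshot('wrist');cv2.imwrite('pics/w7c.png',cv2.resize(cv2.cvtColor(a[150:300,150:350],cv2.COLOR_RGB2BGR),None,fx=4,fy=4,interpolation=2))
E
```

```text
clock: 6.3
tool_pos: [0.525, 0.2087, 0.0978]
eef_rot: [0.837, -0.547, -0.0, 0.0]
contact_force: [0.2, 0.1, 0.3]
opening: 0.692
0.0187
t 6.3 p [0.525  0.2087 0.0978] yaw -66.31 F [0.22 0.07 0.32] M [-0.023  0.026 -0.021] op 0.692 q [-0.35  0.76 -0.18  1.84  0.24  0.56 -1.84]
```

View pics/w7c.png

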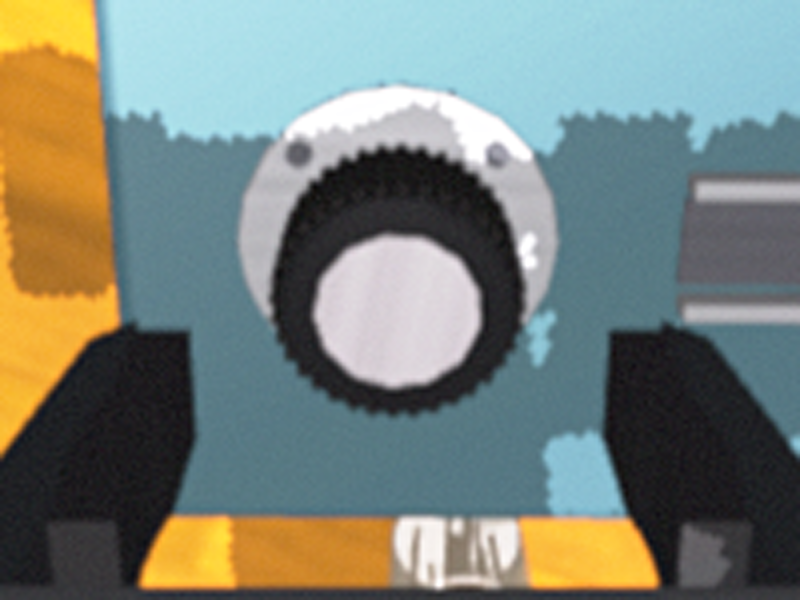

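```bash
python3 - <<'E'
from h import *
from scipy.spatial.transform import Rotation as Ro
s,_=st();R=Ro.from_quat(s['eef_rot'])
for dz in(0,-.01,-.02,-.028,-.035):
  for dy in(0,-.009,.009):
    print(dz,dy,[(proj('wrist',s['tool_pos']+R.apply([dx,dy,dz]))).round(1) for dx in(-.0308,.0308)])
print(proj('wrist',[.5265,.206,.112]))
E
```

```text
t 6.35 p [0.525  0.2087 0.0978] yaw -66.31 F [ 0.92 -0.62 -0.35] M [-0.009  0.011 -0.02 ] op 0.699 q [-0.35  0.76 -0.18  1.84  0.24  0.56 -1.84]
0 0 [array([204.7, 219.5]), array([290.2, 219.5])]
0 -0.009 [array([204. , 207.9]), array([290.8, 207.9])]
0 0.009 [array([205.3, 230.7]), array([289.6, 230.7])]
-0.01 0 [array([202.5, 225.6]), array([292.2, 225.6])]
-0.01 -0.009 [array([201.8, 213.5]), array([292.9, 213.5])]
-0.01 0.009 [array([203.2, 237.3]), array([291.6, 237.3])]
-0.02 0 [array([200.1, 232.3]), array([294.4, 232.3])]
-0.02 -0.009 [array([199.3, 219.7]), array([295.2, 219.7])]
-0.02 0.009 [array([200.8, 244.5]), array([293.7, 244.5])]
-0.028 0 [array([197.9, 238.2]), array([296.4, 238.2])]
-0.028 -0.009 [array([197. , 225.2]), array([297.2, 225.1])]
-0.028 0.009 [array([198.8, 250.9]), array([295.6, 250.8])]
-0.035 0 [array([195.9, 243.8]), array([298.3, 243.8])]
-0.035 -0.009 [array([194.9, 230.3]), array([299.1, 230.3])]
-0.035 0.009 [array([196.8, 256.9]), array([297.5, 256.8])]
[251.8768634  227.88201626]
```

```bash
python3 -m jog '[[0,0,0.015,0,0.3],[0,0,0.015,0,0.3],[0,0,0,0,0.3]]' 30; python3 - <<'E'
from h import *
st()
a=r.snapshot('wrist');cv2.imwrite('pics/w8c.png',cv2.resize(cv2.cvtColor(a[150:300,150:350],cv2.COLOR_RGB2BGR),None,fx=4,fy=4,interpolation=2))
a=r.snapshot('side');cv2.imwrite('pics/s8c.png',cv2.resize(cv2.cvtColor(a[100:180,185:285],cv2.COLOR_RGB2BGR),None,fx=7,fy=7,interpolation=2))
E
```

```text
clock: 6.65
tool_pos: [0.5237, 0.2081, 0.0664]
eef_rot: [0.837, -0.547, -0.001, 0.002]
contact_force: [0.4, -0.7, -0.1]
opening: 0.702
t 6.65 p [0.5237 0.2081 0.0664] yaw -66.3 F [ 0.42 -0.74 -0.07] M [-0.014  0.027 -0.005] op 0.702 q [-0.36  0.81 -0.17  1.86  0.25  0.5  -1.86]
```

View pics/w8c.png

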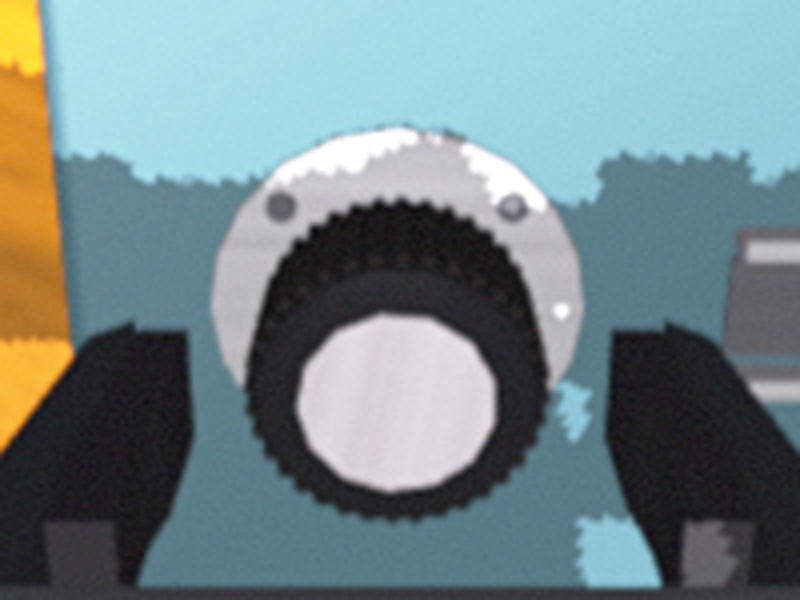

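View pics/s8c.png

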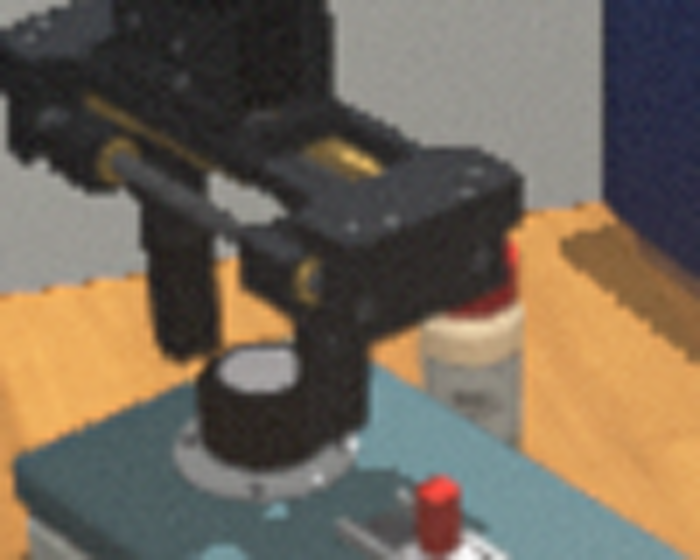

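```bash
python3 -m jog '[[0,-0.001,0.012,0,0.3],[0,0,0,0,0.3],[0,0,0,0,1],[0,0,0,0,1],[0,0,0,0,1],[0,0,0,0,1],[0,0,0,0,1]]' 30; python3 - <<'E'
from h import *
st()
a=r.snapshot('side');cv2.imwrite('pics/s9c.png',cv2.resize(cv2.cvtColor(a[100:180,185:285],cv2.COLOR_RGB2BGR),None,fx=7,fy=7,interpolation=2))
E
```

```text
clock: 7.45
tool_pos: [0.5261, 0.2094, 0.0562]
eef_rot: [0.837, -0.547, 0.0, -0.0]
contact_force: [1.1, 1.1, 0.7]
opening: 0.47
t 7.45 p [0.5261 0.2094 0.0562] yaw -66.3 F [1.08 1.1  0.69] M [ 0.11   0.038 -0.04 ] op 0.47 q [-0.37  0.83 -0.16  1.86  0.26  0.47 -1.86]
```

View pics/s9c.png

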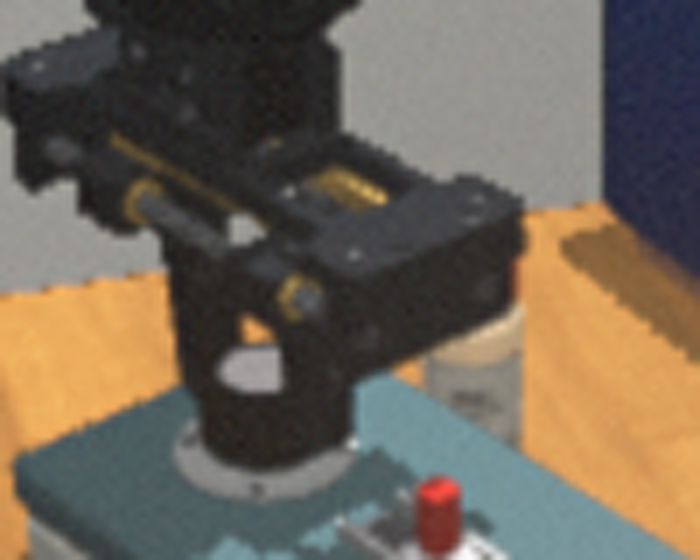

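```bash
cat > m.py <<'E'
from plant import r
import numpy as np
s=r.get_state();x,y,z,w=s['eef_rot']
print(round(float(s['clock']),2),'yaw %.2f'%np.degrees(np.arctan2(2*(x*y+z*w),1-2*(y*y+z*z))),'Mz %.3f'%s['moment'][2],'F',np.round(s['contact_force'],1),'q7 %.2f'%s['q'][6],'op %.3f'%s['opening'])
E
for i in 1 2 3 4 5 6 7 8; do python3 -m jog '[[0,0,0,-0.01,1]]' >/dev/null; python3 m.py; done
```

```text
7.6 yaw -62.69 Mz -0.360 F [-0.1  1.7  1.1] q7 -1.82 op 0.469
7.7 yaw -59.08 Mz -0.473 F [-0.3  0.9 -0.4] q7 -1.78 op 0.472
7.8 yaw -55.42 Mz -0.173 F [-1.1  0.5  1.4] q7 -1.74 op 0.468
7.9 yaw -51.80 Mz -0.139 F [-0.9  1.   0.1] q7 -1.70 op 0.465
8.0 yaw -48.18 Mz -0.103 F [-0.5  1.   0.9] q7 -1.66 op 0.467
8.1 yaw -44.58 Mz -0.232 F [-1.   1.3  2. ] q7 -1.62 op 0.467
8.2 yaw -41.06 Mz -0.528 F [-0.7  1.5  0.4] q7 -1.57 op 0.469
8.3 yaw -37.45 Mz -0.290 F [-1.4  1.1  1.6] q7 -1.53 op 0.466
```

```bash
for i in 1 2 3 4 5 6 7 8 9 10; do python3 -m jog '[[0,0,0,-0.01,1]]' >/dev/null; python3 m.py; done
```

```text
8.4 yaw -33.81 Mz -0.207 F [-1.2  1.4  1.7] q7 -1.49 op 0.465
8.5 yaw -30.19 Mz -0.070 F [-0.5  1.1  1.7] q7 -1.45 op 0.468
8.6 yaw -26.57 Mz -0.067 F [-0.6 -0.2  0.9] q7 -1.40 op 0.469
8.7 yaw -22.99 Mz -0.421 F [-0.6  1.4  0.7] q7 -1.36 op 0.466
8.8 yaw -19.47 Mz -0.506 F [-0.9  0.6  1.3] q7 -1.32 op 0.469
8.9 yaw -15.83 Mz -0.344 F [-1.2  1.3  1. ] q7 -1.27 op 0.472
9.0 yaw -12.19 Mz -0.251 F [-1.1  1.1  1.7] q7 -1.23 op 0.468
9.1 yaw -8.58 Mz -0.079 F [-1.   1.1  3.1] q7 -1.18 op 0.468
9.2 yaw -4.96 Mz -0.118 F [-0.7  0.6  1.5] q7 -1.14 op 0.470
9.3 yaw -1.45 Mz -0.465 F [-1.1  1.2  0.8] q7 -1.09 op 0.468
```

```bash
for i in 1 2 3 4 5 6 7 8 9 10 11 12; do python3 -m jog '[[0,0,0,-0.01,1]]' >/dev/null; python3 m.py; done
```

```text
9.4 yaw 2.15 Mz -0.245 F [-0.7  0.9  1.7] q7 -1.04 op 0.469
9.5 yaw 5.78 Mz -0.142 F [-1.8  0.5  2.9] q7 -1.00 op 0.469
9.6 yaw 9.41 Mz -0.071 F [-0.8  0.9  2.5] q7 -0.95 op 0.471
9.7 yaw 13.03 Mz -0.031 F [-0.8  0.8  2.3] q7 -0.90 op 0.465
9.8 yaw 16.60 Mz -0.453 F [-1.6  1.6  0.3] q7 -0.85 op 0.467
9.9 yaw 20.13 Mz -0.418 F [-2.4  0.5  2.1] q7 -0.81 op 0.467
10.0 yaw 23.76 Mz -0.179 F [-1.6  0.8  2.7] q7 -0.76 op 0.469
10.1 yaw 27.40 Mz -0.257 F [-0.6  1.2  1.5] q7 -0.71 op 0.471
10.2 yaw 31.02 Mz -0.029 F [-1.8  0.6  2.4] q7 -0.66 op 0.468
10.3 yaw 34.64 Mz -0.050 F [-0.   0.4  1.5] q7 -0.61 op 0.473
10.4 yaw 38.16 Mz -0.685 F [-0.9  1.   0.8] q7 -0.56 op 0.471
10.5 yaw 41.69 Mz -0.674 F [-2.   0.5  2.4] q7 -0.51 op 0.466
```

```bash
for i in 1 2 3 ; do python3 -m jog '[[0,0,0,-0.007,1]]' >/dev/null; python3 m.py; done
```

```text
10.6 yaw 44.24 Mz -0.401 F [-1.7  1.1  2. ] q7 -0.47 op 0.471
10.7 yaw 46.71 Mz -0.727 F [-1.7  1.3  1.9] q7 -0.44 op 0.471
10.8 yaw 49.19 Mz -0.751 F [-0.9  1.6  2.1] q7 -0.40 op 0.468
```

```bash
python3 -m jog '[[0,0,0,0,1]]' >/dev/null; python3 m.py;python3 -m jog '[[0,0,0,0,1]]' >/dev/null; python3 m.py; for i in 1 2 3 4 5 6 7 8 ; do python3 -m jog '[[0,0,0,0.006,1]]' >/dev/null; python3 m.py; done
```

```text
10.9 yaw 49.18 Mz -0.393 F [-1.6  1.1  4.1] q7 -0.40 op 0.468
11.0 yaw 49.19 Mz -0.308 F [-1.9  2.   3.6] q7 -0.40 op 0.468
11.1 yaw 46.99 Mz -0.348 F [-2.2  1.6  3.4] q7 -0.43 op 0.466
11.2 yaw 44.79 Mz -0.449 F [-2.4  1.8  3.9] q7 -0.46 op 0.473
11.3 yaw 42.63 Mz -0.297 F [-2.6  2.1  3.5] q7 -0.50 op 0.469
11.4 yaw 40.50 Mz -0.264 F [-1.6  1.6  3.3] q7 -0.53 op 0.469
11.5 yaw 38.36 Mz -0.109 F [-1.7  1.9  3.4] q7 -0.56 op 0.470
11.6 yaw 36.22 Mz 0.062 F [-0.8  1.1  3.7] q7 -0.59 op 0.470
11.7 yaw 34.13 Mz 0.291 F [-0.9  1.9  2.4] q7 -0.62 op 0.468
11.8 yaw 32.02 Mz 0.559 F [-1.5  0.9  3.5] q7 -0.65 op 0.466
```

```bash
for i in 1 2 3 4 5 6 7 8 9 10 11 12; do python3 -m jog '[[0,0,0,0.01,1]]' >/dev/null; python3 m.py; done
```

```text
11.9 yaw 28.40 Mz 0.196 F [-2.2  1.4  3.3] q7 -0.70 op 0.467
12.0 yaw 24.70 Mz 0.181 F [-0.9  1.5  4. ] q7 -0.75 op 0.465
12.1 yaw 21.10 Mz 0.196 F [-1.1  0.7  3. ] q7 -0.80 op 0.467
12.2 yaw 17.48 Mz 0.007 F [-0.3  1.4  2.6] q7 -0.85 op 0.468
12.3 yaw 13.91 Mz 0.456 F [-1.5  1.4  2.9] q7 -0.89 op 0.466
12.4 yaw 10.38 Mz 0.490 F [-1.7  0.6  2.8] q7 -0.94 op 0.466
12.5 yaw 6.73 Mz 0.258 F [-1.3  0.9  3.1] q7 -0.99 op 0.469
12.6 yaw 3.11 Mz 0.149 F [-1.   0.9  2.8] q7 -1.04 op 0.470
12.7 yaw -0.51 Mz 0.083 F [-2.   0.8  2.1] q7 -1.08 op 0.466
12.8 yaw -4.12 Mz 0.219 F [-1.7  1.2  4. ] q7 -1.13 op 0.469
12.9 yaw -7.64 Mz 0.433 F [-1.2  1.3  2.6] q7 -1.17 op 0.468
13.0 yaw -11.24 Mz 0.311 F [-1.3  0.5  2.4] q7 -1.22 op 0.468
```

```bash
for i in 1 2 3 4 5 6 7 8 9; do python3 -m jog '[[0,0,0,0.01,1]]' >/dev/null; python3 m.py; done;  python3 -m jog '[[0,0,0,0.003,1]]' >/dev/null; python3 m.py;python3 -m jog '[[0,0,0,0,1],[0,0,0,0,1]]' >/dev/null; python3 m.py
```

```text
13.1 yaw -14.87 Mz 0.187 F [-1.7  0.2  2.2] q7 -1.27 op 0.466
13.2 yaw -18.49 Mz 0.094 F [-1.4  0.4  2.9] q7 -1.31 op 0.468
13.3 yaw -22.11 Mz 0.067 F [-1.8  0.7  2.6] q7 -1.35 op 0.465
13.4 yaw -25.69 Mz 0.408 F [-0.7  1.   2. ] q7 -1.40 op 0.469
13.5 yaw -29.21 Mz 0.487 F [-0.4  2.2  3.4] q7 -1.44 op 0.469
13.6 yaw -32.85 Mz 0.191 F [-1.7  0.3  2.7] q7 -1.49 op 0.466
13.7 yaw -36.47 Mz 0.156 F [-1.1  0.4  2.7] q7 -1.53 op 0.471
13.8 yaw -40.10 Mz 0.147 F [-1.1  0.8  3. ] q7 -1.57 op 0.466
13.9 yaw -43.71 Mz 0.169 F [-1.5  0.3  3.6] q7 -1.61 op 0.466
14.0 yaw -44.71 Mz 0.209 F [-1.4 -0.4  3.3] q7 -1.62 op 0.468
14.2 yaw -44.63 Mz 0.092 F [-1.7  1.3  4.4] q7 -1.62 op 0.468
```

```bash
python3 -m jog '[[0,0,0,0,0.3],[0,0,0,0,0.3],[0,0,0,0,0.3],[0,0,0,0,0.3],[0,0,-0.02,0,0.3],[0,0,-0.03,0,0.3],[0,0,-0.03,0,0.3],[0,0,0,0,0.3]]' 8;  python3 - <<'E'
from h import *
a=r.snapshot('top')
to([.5613,.126,.11],23)
E
```

```text
clock: 15.0
tool_pos: [0.5285, 0.2104, 0.1394]
eef_rot: [0.925, -0.381, 0.002, -0.003]
contact_force: [0.9, 0.3, -0.3]
opening: 0.698
t 15.05 p [0.5273 0.2096 0.1375] yaw -44.73 F [-0.5  -0.78 -0.33] M [-0.015  0.018 -0.042] op 0.699 q [-0.27  0.71 -0.33  1.81  0.34  0.68 -1.57]
tool shift [0.083  0.0355 0.0275] yaw turns -0.18814868979182553
```

```bash
python3 -m jog '[[0.021,0.009,0,0,0.6],[0.021,0.009,0,0,0.6],[0.021,0.009,0,0,0.6],[0.02,0.0085,0,0,0.6],[0,0,0,-0.0235,0.6],[0,0,0,-0.0235,0.6],[0,0,0,-0.0235,0.6],[0,0,0,-0.0235,0.6],[0,0,0,-0.0235,0.6],[0,0,0,-0.0235,0.6],[0,0,0,-0.0235,0.6],[0,0,0,-0.0235,0.6],[0,0,0.02,0,0.6],[0,0,0,0,0.6],[0,0,0,0,0.6]]' 8;  python3 - <<'E'
from h import *
a=snap('wrist','w10')
to([.5613,.126,.11],23)
print(proj('wrist',[.5613,.126,.112]))
cv2.imwrite('pics/w10c.png',cv2.resize(cv2.cvtColor(a[120:320,120:380],cv2.COLOR_RGB2BGR),None,fx=3,fy=3,interpolation=2))
E
```

```text
clock: 16.55
tool_pos: [0.5591, 0.1251, 0.1149]
eef_rot: [0.98, 0.199, -0.001, 0.0]
contact_force: [0.3, 0.3, 1.0]
opening: 0.401
t 16.6 p [0.5596 0.1255 0.1156] yaw 22.97 F [-0.26  0.05 -0.09] M [-0.082 -0.104  0.003] op 0.401 q [ 0.07  0.81 -0.66  1.79  0.68  0.78 -0.54]
tool shift [0.0018 0.0002 0.0056] yaw turns -9.154203790878847e-05
[251.79017383 215.95446593]
```

View pics/w10c.png

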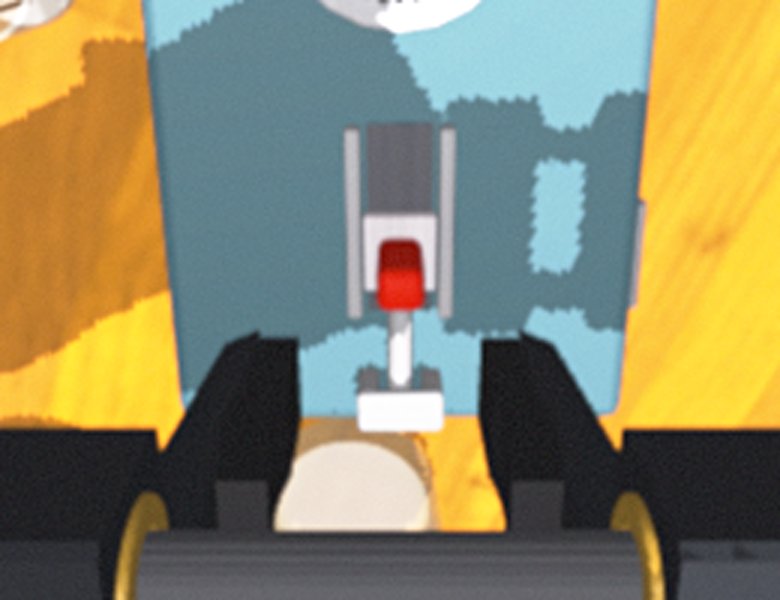

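```bash
python3 - <<'E'
from h import *
c=r.get_calibration('wrist');K=c['mtx'];R=np.array(c['R']);print(K[0][0],-R.T@c['t'],R[2])
Z=K[0][0]*.0353/60.7; 
import numpy as np
v=120+340/3;d=R.T@np.linalg.solve(K,[250,v,1.])
print('tip',-R.T@np.array(c['t'])+d*Z)
E
```

```text
278.2218944417875 [0.52770588 0.20151129 0.29887749] [ 0.12394205 -0.29642734 -0.94697899]
tip [0.55719522 0.13226219 0.15355509]
```

```bash
python3 -m jog '[[0.002,0,0.02,0,0.6],[0,0,0.02,0,0.6],[0,0,0.012,0,0.6],[0,0,0,0,0.6],[0,0,0,0,0.6]]' 6;  python3 - <<'E'
from h import *
a=snap('wrist','w11');st()
cv2.imwrite('pics/w11c.png',cv2.resize(cv2.cvtColor(a[120:320,120:380],cv2.COLOR_RGB2BGR),None,fx=3,fy=3,interpolation=2))
a=r.snapshot('side');cv2.imwrite('pics/s11c.png',cv2.resize(cv2.cvtColor(a[120:200,205:305],cv2.COLOR_RGB2BGR),None,fx=7,fy=7,interpolation=2))
E
```

```text
clock: 17.1
tool_pos: [0.5621, 0.1266, 0.0644]
eef_rot: [0.98, 0.199, 0.0, -0.0]
contact_force: [0.1, 0.1, 0.3]
opening: 0.402
t 17.15 p [0.5624 0.1267 0.0647] yaw 22.97 F [-0.01  0.13  0.55] M [ 0.014 -0.129  0.01 ] op 0.398 q [ 0.04  0.88 -0.6   1.81  0.75  0.69 -0.6 ]
```

View pics/w11c.png

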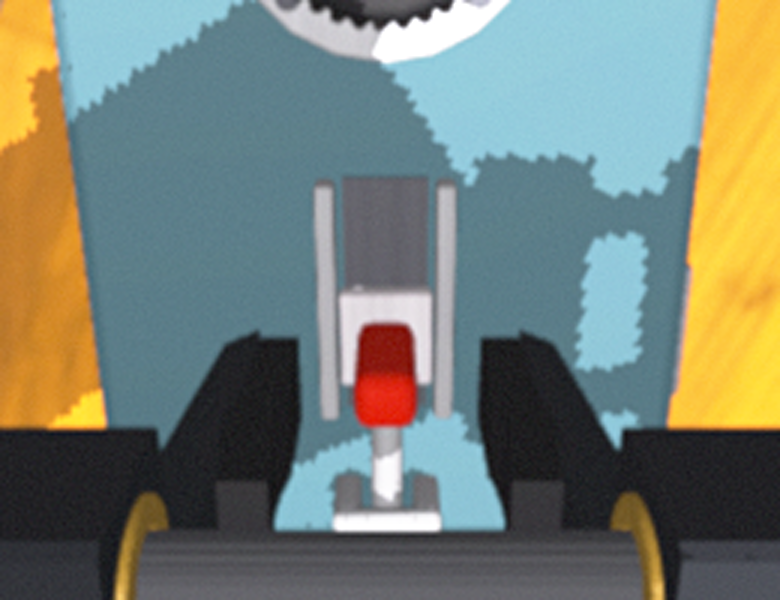

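View pics/s11c.png

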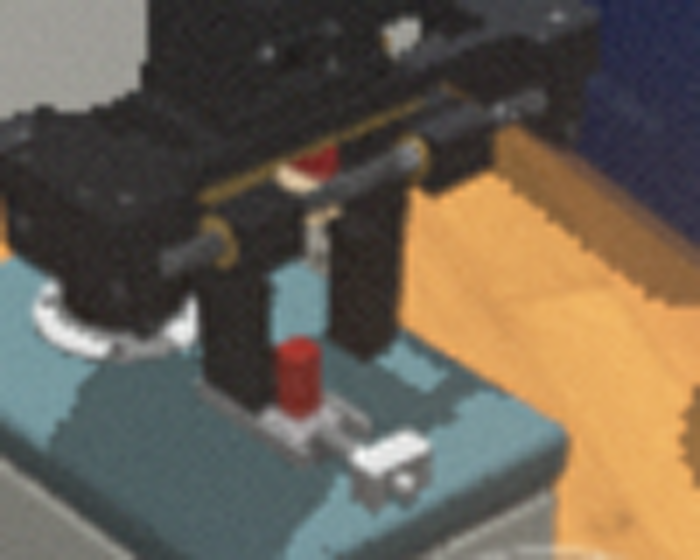

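```bash
python3 -m jog '[[0,0,0,0,1],[0,0,0,0,1],[0,0,0,0,1],[0,0,0,0,1],[0,0,0,0,1]]' 6;  python3 m.py; for i in 1 2 3; do python3 -m jog '[[0,-0.001,0,0,1]]' >/dev/null; python3 m.py; done
```

```text
clock: 17.7
tool_pos: [0.5616, 0.1261, 0.0642]
eef_rot: [0.98, 0.199, -0.0, 0.0]
contact_force: [-1.5, -0.7, 3.5]
opening: 0.138
17.7 yaw 22.97 Mz 0.043 F [-1.5 -0.7  3.5] q7 -0.60 op 0.138
17.8 yaw 22.94 Mz -0.032 F [-1.3 -1.6  5.3] q7 -0.60 op 0.135
17.9 yaw 22.94 Mz 0.042 F [-0.9 -1.2  5.9] q7 -0.60 op 0.135
18.0 yaw 22.94 Mz 0.022 F [-1.1 -2.3  5.5] q7 -0.60 op 0.135
```

```bash
for i in 1 2 3 4 5 6 7 ; do python3 -m jog '[[0,-0.002,0,0,1]]' >/dev/null; python3 m.py; done
```

```text
18.1 yaw 22.93 Mz 0.019 F [-1.6 -2.5  4.9] q7 -0.61 op 0.137
18.2 yaw 22.93 Mz 0.015 F [-1.5 -2.2  5.8] q7 -0.61 op 0.133
18.3 yaw 22.94 Mz -0.006 F [-2.4 -2.   6.6] q7 -0.61 op 0.133
18.4 yaw 22.94 Mz 0.025 F [-1.5 -2.9  6.1] q7 -0.62 op 0.135
18.5 yaw 22.94 Mz 0.101 F [-1.9 -2.3  6.4] q7 -0.62 op 0.135
18.6 yaw 22.94 Mz -0.018 F [-1.4 -2.5  5.6] q7 -0.62 op 0.139
18.7 yaw 22.94 Mz 0.008 F [-1.2 -2.3  5.2] q7 -0.63 op 0.136
```

```bash
python3 -m jog '[[0,-0.001,0,0,1]]' >/dev/null; python3 m.py; python3 - <<'E'
from h import *
a=snap('wrist','w12')
cv2.imwrite('pics/w12c.png',cv2.resize(cv2.cvtColor(a[120:320,120:380],cv2.COLOR_RGB2BGR),None,fx=3,fy=3,interpolation=2))
E
```

```text
18.8 yaw 22.95 Mz 0.020 F [-1.2 -1.7  5.4] q7 -0.63 op 0.134
```

View pics/w12c.png

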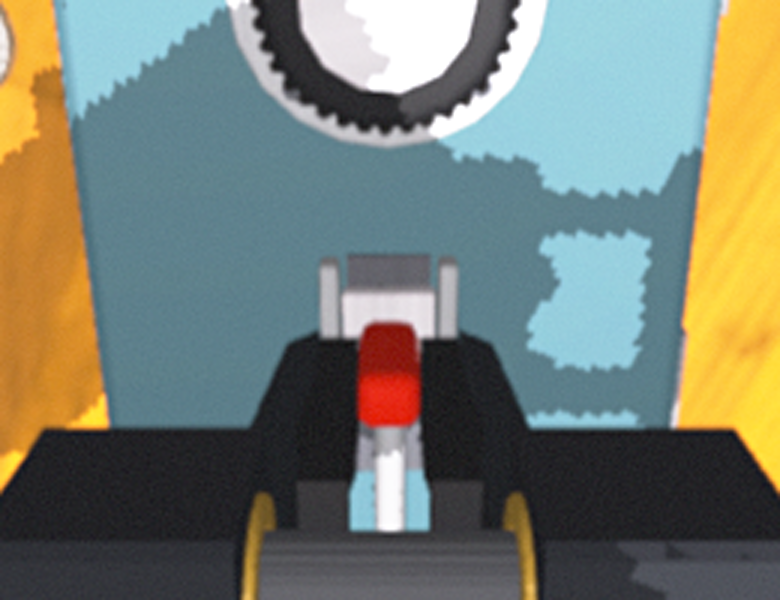

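The tab has kept its place between the fingers at crop (388,400), and the guides and dial have moved about 18 mm relative to it. I'll nudge it to its end stop.

```bash
for i in 1 2; do python3 -m jog '[[0,-0.0005,0,0,1]]' >/dev/null; python3 m.py; done; python3 -m jog '[[0,0,0,0,0.6],[0,0,0,0,0.6],[0,0,0,0,0.6],[0,0,0,0,0.6],[0,0,-0.03,0,0.6],[0,0,-0.04,0,0.6],[0,0,-0.04,0,0.6],[0,0,0,0,0.6]]' 8; python3 - <<'E'
from h import *
a=snap('wrist','w13');c=r.get_calibration('wrist')
cv2.imwrite('pics/w13c.png',cv2.resize(cv2.cvtColor(a[60:320,120:380],cv2.COLOR_RGB2BGR),None,fx=2.3,fy=2.3,interpolation=2))
a=snap('side','s13');snap('top','t13')
cv2.imwrite('pics/s13c.png',cv2.resize(cv2.cvtColor(a[110:260,150:330],cv2.COLOR_RGB2BGR),None,fx=4,fy=4,interpolation=2))
st()
E
```

```text
18.95 yaw 22.95 Mz 0.027 F [-1.9 -2.   5.4] q7 -0.63 op 0.134
19.05 yaw 22.94 Mz 0.041 F [-1.3 -2.8  5.8] q7 -0.63 op 0.135
clock: 19.85
tool_pos: [0.5574, 0.1462, 0.179]
eef_rot: [0.98, 0.199, 0.005, -0.001]
contact_force: [0.8, 0.6, 0.5]
opening: 0.402
t 20.0 p [0.554  0.1432 0.1733] yaw 22.96 F [-0.32  0.1  -0.55] M [-0.041 -0.051 -0.015] op 0.401 q [ 0.07  0.74 -0.71  1.74  0.6   0.89 -0.5 ]
```

View pics/w13c.png

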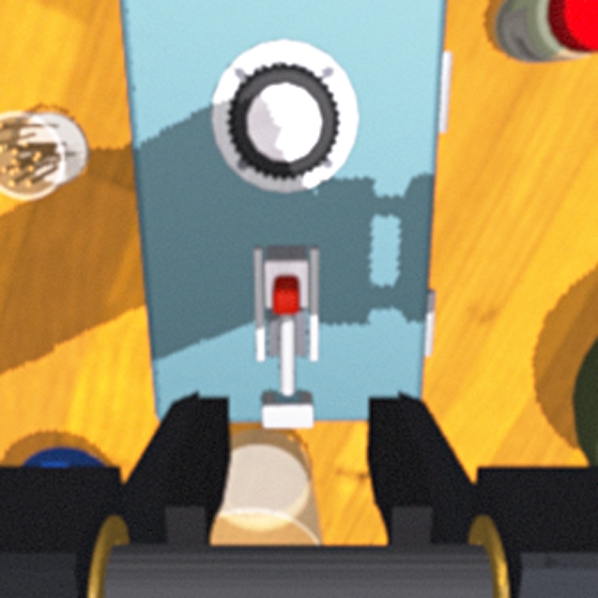

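View pics/s13c.png

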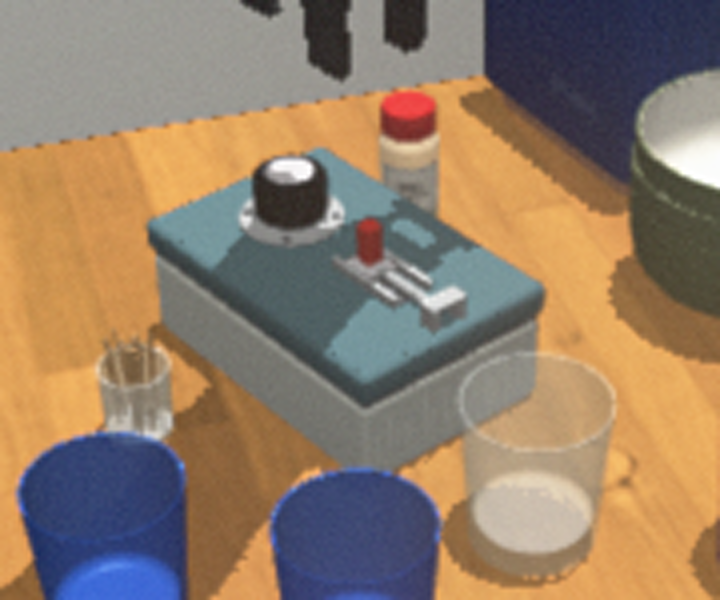

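```bash
python3 - <<'E'
from h import *
a=snap('wrist','w14');c=r.get_calibration('wrist')
cv2.imwrite('pics/w14c.png',cv2.resize(cv2.cvtColor(a[60:260,160:330],cv2.COLOR_RGB2BGR),None,fx=3,fy=3,interpolation=2))
h=cv2.cvtColor(a,cv2.COLOR_RGB2HSV)
f=lambda u,v:ray('wrist',u,v,.112,c)
def px(u,v):return 120+u/2.3,60+v/2.3
D=f(*px(286,122));T=f(*px(287,298));print(D,T,np.linalg.norm(D-T))
t=r.snapshot('top');h=cv2.cvtColor(t,cv2.COLOR_RGB2HSV)
red=((h[...,0]<8)|(h[...,0]>172))&(h[...,1]>150);red[:, :205]=0;red[:,260:]=0;red[:160]=0;red[220:]=0
ys,xs=np.nonzero(red);print(len(xs),xs.mean(),ys.mean(),ray('top',xs.mean(),ys.mean(),.105))
for th in('red_jar','tumbler','toothpicks'):
    for d in r.cut_out(th,'top')[:1]:
      l,tt,R,b=d['rect'];print(th,round(d['score'],2),ray('top',(l+R)/2,(tt+b)/2,.045).round(3))
E
```

```text
[0.52247175 0.20510497 0.112     ] [0.5490994  0.14229923 0.112     ] 0.06821724622471717
0 nan nan [nan nan nan]
tumbler 0.92 [ 0.384 -0.     0.045]
toothpicks 0.5 [0.41  0.141 0.045]<stdin>:10: RuntimeWarning: Mean of empty slice.
  ret = ret.dtype.type(ret / rcount)
```

View pics/w14c.png

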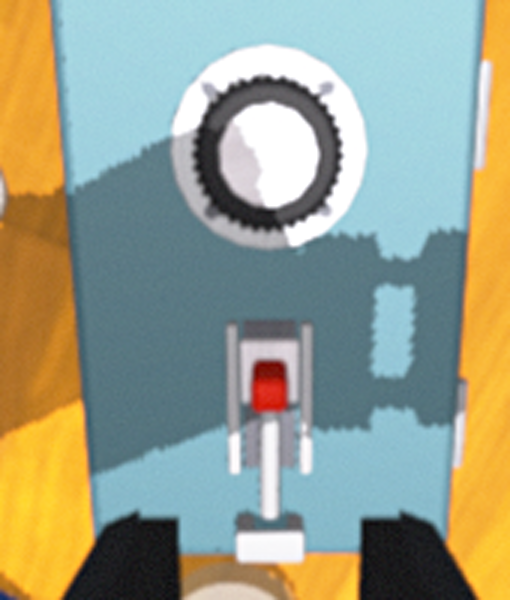

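```bash
python3 -m jog '[[0,0,-0.02,0,0.6],[0,0,0,0,0.6]]'; python3 -c "
from plant import r
print(r.finish_job())"
```

```text
clock: 20.45
tool_pos: [0.5553, 0.1447, 0.195]
eef_rot: [0.98, 0.199, 0.001, -0.001]
contact_force: [0.6, 1.2, 0.5]
opening: 0.398
the job is handed in; nothing more can be done
None
```

The box is unlocked as far as I can measure, and I handed the job in at about 20.5 s of the 72 s; no verdict is reported.

- **Dial:** I wound it anticlockwise over five clicks to the springy stop. The resistance was still there at 14° past the last click. I then came back four clicks clockwise and let go. The clicks came at the same angles in both directions, so the grip did not slip.
- **Bolt:** I gripped the red tab with 6 N and slid it about 19 mm towards the dial. The side force never passed about 3 N, so it was not forced.

**Last checks:** After letting go, the tab top measured 68 mm from the dial centre, against 72 mm nominal fully open and about 89 mm measured before. The side picture showed the jar, tumbler and toothpick pot upright, and the arm was clear above the box.

**What disagreed or failed:**
- **Reported tool point:** It lay about 38 mm beyond the real fingertips. My first close on the dial caught nothing, and I corrected the height from the pictures.
- **End stop:** I felt no clear rise in force there, so "fully open" rests on the picture measurement and the distance moved.
- **Stop torque:** Held still at the stop, it read 0.3 to 0.4 N m, less than the 0.7 N m I expected from the spring.
- **Last top-camera check:** It found neither the jar nor the red tab, and its best tumbler hit was a blue look-alike. The jar and tumbler are therefore confirmed by eye only; the pot measured within about 4 mm of its first reading.

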